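Clip the lid of the instrument case shut

ROBOT

A 6-joint arm with a two-finger parallel gripper is mounted at the origin on the work surface. World frame = base frame: x ahead of the robot, y to its left, z up, the work surface at z = 0. Lengths are in m, angles in rad, forces in N, time in s.
With the tool pointing down it reaches from about 0.275 to 1 m from the base axis. Payload 8.4 kg.
Tool frame: the origin (TCP) lies on the centre line of the jaws, within the pads' length; the fingertips stand 17 mm ahead of it and the grasp point (between the pads) lies 2 mm behind it; z points along the fingers, y is the line along which they close (so a half turn about z gives the same grasp; the last joint's range is limited). The gripper opens to 85 mm and grips with 20 to 120 N. Pads are 22 mm wide; open, the fingers measure 114 mm over their backs; the gripper's body (76 mm by 85 mm) begins 54 mm behind the grasp point. The pads swing forward as they close: fully open they stand 13 mm farther back than shut.
Start: joints at [1.309, 0.353, 1.633, -0, 1.155, -0.002], TCP at [0.161, 0.604, 0.248] pointing down, gripper open.
Joint ranges: [-2.63, 2.63], [-0.92, 2.1], [0.06, 2.66], [-1.3, 4.44], [0, 2.69], [-3.02, 3.02]. Speed limits (rad/s): [2.22, 2.22, 2.79, 3.14, 3.14, 3.14].

INTERFACE

Orientations are given as a 3x3 rotation matrix whose columns are the frame's x, y, z axes.
In Python, from rig import readout, optics, close_job gives the robot as it stands.
- The arm moves only by the tool carry_out, never from a script. Its argument "increments" is a list that holds one entry, the list of rows, each a list of 7 numbers: the shift along the tool's x, y, z in units of 0.02 m (1.0 is 0.02 m), then the turn, a rotation vector about the tool's x, y, z in units of 5 degrees (1.0 is 5 degrees), then the opening, from 0 (shut) to 1 (fully open). A call has 1 to 8 rows; each row shifts and turns the commanded pose from where the row before left it, along the tool's axes as they then stand; what a row does not reach is not made up. A row lasts 1/8 s, in which the tool goes at most 62.5 mm and 10.7 degrees, less where a joint would pass 70% of its speed; a pose out of reach is approached as far as the arm can. A call with a number of a shift or a turn outside -1 to 1 is refused whole. A call with a gripper value outside its range is refused whole. The fingers move at their own pace and stop on an object; the grip force is fixed at half the most. Time passes only in rows, so rows that do not move let the fingers close. It gives the time, the measured TCP pose, the force, the opening and the grip force at its end, in the units of the state.
- readout.read_state(): the state, without advancing time (a new reading comes with each control period).
- optics.get_image(name): name is "scene" or "top"; returns (picture, depth): 384x512x3 uint8, red, green, blue; 384x512 float32, m along the optical axis (not along the pixel's ray), 0 where there is no reading.
- optics.camera_params(name): a dict with "mtx" (3x3 intrinsics, pixels), "distortion" ([k1, k2, p1, p2, k3] as OpenCV has them; the pictures are not rectified), "origin" and "attitude" of the camera in the world. Camera axes: x right, y down, z forward; pixel columns grow to the right and rows downward; lengths in m; the calibration is good to about 2 mm. A picture is of the moment at which its call begins. camera_params takes no time and is no camera call.
- close_job(): hands the job in; it is judged then, once.
The state is a dict: "time_s": time; "joint_positions": joint angles; "joint_velocities": joint speeds; "tau": joint torques, N m; "tcp_pos": TCP position; "orientation": TCP orientation; "ft_force": force on the tool from outside, world axes, zero at the start; "moment": the same for the moment, N m; "finger_gap": finger opening in m; "finger_force": force on a finger pad.
Only numpy, scipy, OpenCV 4.12 (cv2) and the standard library are available. Lean on these libraries where they do the work, as an engineer would, in place of code of your own. Each camera call takes 0.05 s, during which the arm holds its last target. There are 200 camera calls.

TASK

The instrument case on the desk is packed and its lid is on, but its four clip flaps still stand open. Fold every flap all the way down until it lies flat against the side of the case; leave the case standing about where it is and do not disturb the battery and the screwdriver beside it.

Things in the scene. Friction and masses are not known exactly. Their poses are not given: they have to be found in the camera images.
- case: the grey plastic instrument case with its white lid already on, loose on the desk, about 2 to 3 kg. Origin at the centre of its underside, z up, x across, y along its long way. The lid and the rim under it measure 130 mm (x) by 180 mm (y), z = 60 to 92 mm; a raised panel on the lid reaches 96 mm; the body below the rim is 112 by 162 mm. A black clip flap is hinged at the middle of each side.
- flap_front (a joint): angle of the clip flap on the case's -x (towards the robot), long side (rad): 0 = folded, hanging straight down flat against the case; 1.57 = sticking out level; more = raised; range 0 to 2.4. Black plate 70 mm wide, 50 mm from hinge to free edge, 6 mm thick (hinge at mid-thickness). Hinge line level, along that side, through (-70, 0, 84) mm in the case frame. Stiff hinge (0.05 N m): it stays where left, no spring.
- flap_front_edge (a point): middle of the free edge of the front flap, 50 mm from its hinge line
- flap_back (a joint): angle of the clip flap on the case's +x, long side (rad): 0 = folded, hanging straight down flat against the case; 1.57 = sticking out level; more = raised; range 0 to 2.4. Black plate 70 mm wide, 50 mm from hinge to free edge, 6 mm thick (hinge at mid-thickness). Hinge line level, along that side, through (70, 0, 84) mm in the case frame. Stiff hinge (0.05 N m): it stays where left, no spring.
- flap_back_edge (a point): middle of the free edge of the back flap, 50 mm from its hinge line
- flap_left (a joint): angle of the clip flap on the case's +y, short side (rad): 0 = folded, hanging straight down flat against the case; 1.57 = sticking out level; more = raised; range 0 to 2.4. Black plate 70 mm wide, 50 mm from hinge to free edge, 6 mm thick (hinge at mid-thickness). Hinge line level, along that side, through (0, 95, 84) mm in the case frame. Stiff hinge (0.05 N m): it stays where left, no spring.
- flap_left_edge (a point): middle of the free edge of the left flap, 50 mm from its hinge line
- flap_right (a joint): angle of the clip flap on the case's -y, short side (rad): 0 = folded, hanging straight down flat against the case; 1.57 = sticking out level; more = raised; range 0 to 2.4. Black plate 70 mm wide, 50 mm from hinge to free edge, 6 mm thick (hinge at mid-thickness). Hinge line level, along that side, through (0, -95, 84) mm in the case frame. Stiff hinge (0.05 N m): it stays where left, no spring.
- flap_right_edge (a point): middle of the free edge of the right flap, 50 mm from its hinge line
- battery: bystander: black power-tool battery, 75 x 80 x 75 mm high, beside the case's +y side; origin at its underside
- screwdriver: bystander: screwdriver 190 mm long lying beside the case's -y side; origin at its underside

How it is judged:
At the end, for the whole second after the job is handed in: all four flaps are folded to within 0.15 rad of hanging straight down against the case; the case stands upright (within 0.05 rad), at rest, within 60 mm of where it started; the battery and the screwdriver are within 40 mm of where they started (value of joint each of flap_front, flap_back, flap_left, flap_right below 0.15 rad and distance of case from where it was at the start of the episode below 0.06 m and angle between case's own z axis and vertical below 0.05 rad and linear speed of case below 0.02 m/s and distance of each of battery, screwdriver from where it was at the start of the episode below 0.04 m); the robot touches nothing.
It fails at once if the case is shoved more than 60 mm or tipped more than 0.2 rad (distance of case from where it was at the start of the episode above 0.06 m or angle between case's own z axis and vertical above 0.2 rad).
It fails at once if the battery or the screwdriver is shifted more than 40 mm (distance of any of battery, screwdriver from where it was at the start of the episode above 0.04 m).
It also fails if it takes over 67 s, if anything falls off the work surface, if the arm or the gripper's body presses on something with over 40 N, if the wrist force passes 120 N, or if a joint passes its speed limit or range.

## Working session

There is one attempt and no reset: what is moved stays moved. The work goes in short steps, Python scripts to look and compute and a tool call to move; the robot and the scene stay as the last step left them, time stands still between calls to the robot, and variables do not carry over. Pictures are saved under pics/ and viewed, at most 10 in all, crops included, and the job is handed in when it is done.

Besides the shell and the picture viewer there is one more tool, called as a command line: name --argument value ..., lists and objects as JSON in quotes. carry_out: Moves the arm, as the interface text tells. Shifts and turns lie within -1 to 1; 1 stands for 0.02 m of shift or 5 degrees of turn. Its arguments: {"type":"object","properties":{"increments":{"type":"array"}},"required":["increments"]}

```bash
mkdir -p pics; python3 - <<'E'
from rig import readout, optics
import cv2,numpy as np
for n in ("scene","top"):
    im,d=optics.get_image(n); cv2.imwrite(f"pics/{n}0.png",im[:,:,::-1]); np.save(f"pics/{n}0.npy",d)
    p=optics.camera_params(n); print(n,p)
s=readout.read_state(); print(s["time_s"],s["tcp_pos"],s["orientation"],s["finger_gap"],s["ft_force"])
E
```

```text
scene {'mtx': array([[466.48946711,   0.        , 244.95395334],
       [  0.        , 466.48946711, 199.07251515],
       [  0.        ,   0.        ,   1.        ]]), 'distortion': array([-0.1755507,  0.       ,  0.       ,  0.       ,  0.       ]), 'origin': array([ 1.29920538, -0.24544443,  1.04081442]), 'attitude': array([[ 0.39173082,  0.70752944, -0.58817434],
       [ 0.91993067, -0.31269888,  0.23653112],
       [-0.01656873, -0.63373614, -0.77337182]])}
top {'mtx': array([[459.91407107,   0.        , 250.59747505],
       [  0.        , 459.91407107, 188.49039713],
       [  0.        ,   0.        ,   1.        ]]), 'distortion': array([-0.08604638,  0.        ,  0.        ,  0.        ,  0.        ]), 'origin': array([0.5344222 , 0.03750804, 1.11741703]), 'attitude': array([[-0.01071827, -0.99744773,  0.07059146],
       [-0.99984005,  0.01170122,  0.01352577],
       [-0.01431725, -0.0704352 , -0.9974136 ]])}
0.1 [0.16047091 0.60364445 0.24763368] [[-9.66433629e-01  2.56916204e-01 -3.23009109e-04]
 [ 2.56916407e-01  9.66432903e-01 -1.18520694e-03]
 [ 7.66776271e-06 -1.22841019e-03 -9.99999245e-01]] 0.0851996907174502 [ 0.55018087  1.31824111 -0.20004354]
```

View pics/scene0.png

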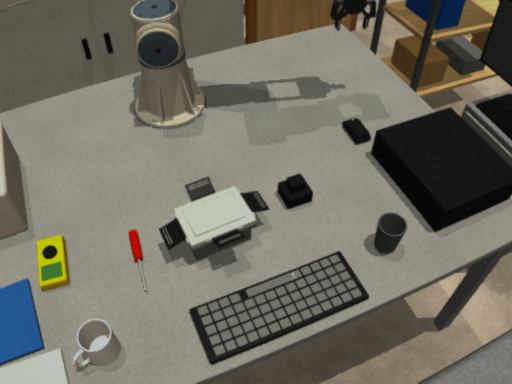

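View pics/top0.png

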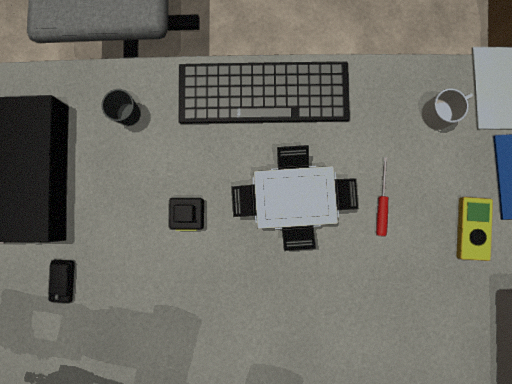

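The top view shows the case lid centred near (295,197), with flaps at (293,157) back, (298,238) front, (243,200) left and (346,194) right. The battery is at (187,213) and the screwdriver at about (383,200). Next I'll measure lid pose and flap angles from depth.

```bash
cat > h.py <<'E'
import cv2,numpy as np
from rig import optics,readout
def cloud(n,d=None,im=None):
    if d is None: im,d=optics.get_image(n)
    p=optics.camera_params(n); h,w=d.shape
    uv=np.stack(np.meshgrid(np.arange(w),np.arange(h)),-1).reshape(-1,1,2).astype(np.float64)
    xy=cv2.undistortPoints(uv,p["mtx"],p["distortion"]).reshape(h,w,2)
    P=np.concatenate([xy,np.ones((h,w,1))],-1)*d[...,None]
    return P@p["attitude"].T+p["origin"],im
def case(P,m):
    c=cv2.minAreaRect((P[m][:,:2]*1000).astype(np.float32)); return c
def measure(show=True):
    P,im=cloud("top"); 
    roi=np.zeros(P.shape[:2],bool); roi[120:270,215:372]=1
    m=roi&(im.min(-1)>120)&(P[...,2]>.075)&(P[...,2]<.11)
    r=cv2.minAreaRect((P[m][:,:2]*1000).astype(np.float32)); c=np.array(r[0])/1000
    b=cv2.boxPoints(r)/1000; 
    e=[b[1]-b[0],b[2]-b[1]]; l=max(e,key=np.linalg.norm); a=np.arctan2(l[1],l[0])-np.pi/2
    a=(a+np.pi/2)%np.pi-np.pi/2
    print("rect",r,"centre",c.round(4),"yaw deg",np.degrees(a).round(2),"lid z",np.median(P[m][:,2]).round(4))
    R=np.array([[np.cos(a),-np.sin(a)],[np.sin(a),np.cos(a)]])
    for n,(o,ax) in dict(front=((-70,0),(-1,0)),back=((70,0),(1,0)),left=((0,95),(0,1)),right=((0,-95),(0,-1))).items():
        L=((P[...,:2]-c)@R)*1000-np.array(o); s=L@np.array(ax); t=L@np.array([-ax[1],ax[0]])
        z=P[...,2]*1000
        k=roi&(s>-2)&(s<62)&(abs(t)<30)&(im.max(-1)<110)&(z>40)
        if k.sum()>20:
            f=np.polyfit(s[k],z[k],1); print(n,k.sum(),"s %.0f..%.0f z %.0f..%.0f"%(s[k].min(),s[k].max(),z[k].min(),z[k].max()),"slope ang %.2f"%(np.pi/2+np.arctan(f[0])))
        else: print(n,k.sum())
    return P,im,c,a
E
python3 - <<'E'
from h import *
P,im,c,a=measure()
for n,(u0,u1,v0,v1) in dict(bat=(165,208,193,235),scr=(375,392,155,240)).items():
    q=P[v0:v1,u0:u1].reshape(-1,3); q=q[q[:,2]>(.05 if n=='bat' else .008)]; print(n,q.min(0).round(3),q.max(0).round(3))
E
```

```text
rect ((587.2505493164062, -48.15669250488281), (135.0181884765625, 187.92889404296875), 2.6371631622314453) centre [ 0.5873 -0.0482] yaw deg 2.64 lid z 0.0941
front 611 s -2..47 z 84..109 slope ang 1.94
back 573 s -2..43 z 84..118 slope ang 2.15
left 584 s -2..48 z 68..92 slope ang 1.26
right 561 s -2..50 z 67..94 slope ang 1.26
bat [0.534 0.038 0.051] [0.573 0.23  1.117]
scr [ 0.495 -0.278  0.009] [0.686 0.038 1.117]
```

```bash
cat > plan.py <<'E'
import sys,json,numpy as np
from rig import readout
from scipy.spatial.transform import Rotation as Ro
# waypoints in the case frame: x mm, y mm, z mm(tcp), tool-x angle deg, max rate (0..1)
C=np.array([.5873,-.0482]); A=2.64
def plan(W,C=C,A=A):
    s=readout.read_state(); R=np.array(s["orientation"]); p=np.array(s["tcp_pos"])
    print(s["time_s"],"F",s["ft_force"].round(1),"tcp",p.round(4))
    c,sn=np.cos(np.radians(A)),np.sin(np.radians(A))
    for x,y,z,ang,rate in W:
        T=np.array([*(C+np.array([c*x-sn*y,sn*x+c*y])/1000),z/1000])
        a=np.radians(ang+A); X=np.array([np.cos(a),np.sin(a),0]); G=np.stack([X,np.cross([0,0,-1],X),[0,0,-1]],1)
        rv=Ro.from_matrix(R.T@G).as_rotvec(degrees=True)/5; 
        n=int(np.ceil(max(abs(rv).max(),np.linalg.norm(T-p)/.02/rate)))or 1
        for i in range(n):
            k=n-i
            t=(R.T@(T-p))/k/.02; r=Ro.from_matrix(R.T@G).as_rotvec(degrees=True)/5/k
            t=t.clip(-1,1).round(2)+0.; r=r.clip(-1,1).round(2)+0.
            p=p+R@t*.02; R=R@Ro.from_rotvec(r*5,degrees=True).as_matrix()
            print([*map(float,t),*map(float,r),0])
        print("-- at",p.round(4))
E
python3 - <<'E'
from plan import *
plan([(0,131,190,90,1),(0,131,125,90,1),(0,131,68,90,.4),(0,107,62,90,.25)])
E
```

```text
0.15 F [-0.   0.2 -0.2] tcp [0.1605 0.6037 0.2477]
[-0.79, -0.58, 0.09, 0.0, 0.0, 0.43, 0]
[-0.82, -0.55, 0.09, 0.0, 0.0, 0.43, 0]
[-0.84, -0.52, 0.09, 0.0, 0.0, 0.43, 0]
[-0.86, -0.49, 0.09, 0.0, 0.0, 0.43, 0]
[-0.87, -0.46, 0.08, 0.0, 0.0, 0.43, 0]
[-0.89, -0.42, 0.09, 0.0, 0.0, 0.43, 0]
[-0.9, -0.39, 0.08, 0.0, 0.0, 0.43, 0]
[-0.92, -0.36, 0.09, 0.0, 0.0, 0.43, 0]
[-0.93, -0.32, 0.08, 0.0, 0.0, 0.43, 0]
[-0.94, -0.29, 0.09, 0.0, 0.0, 0.42, 0]
[-0.95, -0.25, 0.08, 0.0, 0.0, 0.43, 0]
[-0.96, -0.21, 0.09, 0.0, 0.0, 0.42, 0]
[-0.97, -0.18, 0.08, 0.0, 0.0, 0.43, 0]
[-0.97, -0.14, 0.09, 0.0, 0.0, 0.42, 0]
[-0.98, -0.11, 0.08, 0.0, 0.0, 0.43, 0]
[-0.98, -0.07, 0.09, 0.0, 0.0, 0.42, 0]
[-0.98, -0.03, 0.08, 0.0, 0.0, 0.43, 0]
[-0.99, 0.0, 0.09, 0.0, 0.0, 0.42, 0]
[-0.98, 0.04, 0.08, 0.0, 0.0, 0.43, 0]
[-0.98, 0.08, 0.09, 0.0, 0.0, 0.42, 0]
[-0.98, 0.11, 0.08, 0.0, 0.0, 0.43, 0]
[-0.97, 0.15, 0.09, 0.0, 0.0, 0.42, 0]
[-0.97, 0.18, 0.08, 0.0, 0.0, 0.43, 0]
[-0.96, 0.22, 0.09, 0.0, 0.0, 0.42, 0]
[-0.95, 0.26, 0.08, 0.0, 0.0, 0.43, 0]
[-0.94, 0.29, 0.09, 0.0, 0.0, 0.42, 0]
[-0.93, 0.33, 0.08, 
[... 312 characters left out ...]
 0.1899]
[0.0, 0.0, 0.81, 0.0, 0.0, 0.0, 0]
[0.0, 0.0, 0.81, 0.0, 0.0, 0.0, 0]
[0.0, 0.0, 0.81, 0.0, 0.0, 0.0, 0]
[0.0, 0.0, 0.82, 0.0, 0.0, 0.0, 0]
-- at [0.5813 0.0826 0.1249]
[0.0, 0.0, 0.36, 0.0, 0.0, 0.0, 0]
[0.0, 0.0, 0.36, 0.0, 0.0, 0.0, 0]
[0.0, 0.0, 0.35, 0.0, 0.0, 0.0, 0]
[0.0, 0.0, 0.36, 0.0, 0.0, 0.0, 0]
[0.0, 0.0, 0.35, 0.0, 0.0, 0.0, 0]
[0.0, 0.0, 0.36, 0.0, 0.0, 0.0, 0]
[0.0, 0.0, 0.35, 0.0, 0.0, 0.0, 0]
[0.0, 0.0, 0.36, 0.0, 0.0, 0.0, 0]
-- at [0.5813 0.0826 0.0679]
[-0.24, 0.0, 0.06, 0.0, 0.0, 0.0, 0]
[-0.24, 0.0, 0.06, 0.0, 0.0, 0.0, 0]
[-0.24, 0.0, 0.06, 0.0, 0.0, 0.0, 0]
[-0.24, 0.0, 0.06, 0.0, 0.0, 0.0, 0]
[-0.24, 0.0, 0.06, 0.0, 0.0, 0.0, 0]
-- at [0.5824 0.0586 0.0619]
```

carry_out --increments '[[[-0.79,-0.58,0.09,0,0,0.43,0],[-0.82,-0.55,0.09,0,0,0.43,0],[-0.84,-0.52,0.09,0,0,0.43,0],[-0.86,-0.49,0.09,0,0,0.43,0],[-0.87,-0.46,0.08,0,0,0.43,0],[-0.89,-0.42,0.09,0,0,0.43,0],[-0.9,-0.39,0.08,0,0,0.43,0],[-0.92,-0.36,0.09,0,0,0.43,0]]]'

```text
time_s: 1.15
tcp_pos: [0.2604, 0.4804, 0.2342]
orientation: [[-0.846, 0.533, 0.0], [0.533, 0.846, 0.0], [-0.0, 0.0, -1.0]]
ft_force: [0.3, 0.1, 1.2]
finger_gap: 0.0
finger_force: 0.0
```

carry_out --increments '[[[-0.93,-0.32,0.08,0,0,0.43,0],[-0.94,-0.29,0.09,0,0,0.42,0],[-0.95,-0.25,0.08,0,0,0.43,0],[-0.96,-0.21,0.09,0,0,0.42,0],[-0.97,-0.18,0.08,0,0,0.43,0],[-0.97,-0.14,0.09,0,0,0.42,0],[-0.98,-0.11,0.08,0,0,0.43,0],[-0.98,-0.07,0.09,0,0,0.42,0]]]'

```text
time_s: 2.15
tcp_pos: [0.3592, 0.3579, 0.2206]
orientation: [[-0.653, 0.757, 0.0], [0.757, 0.653, 0.0], [0.0, 0.0, -1.0]]
ft_force: [1.0, 0.6, -0.3]
finger_gap: 0.0002
finger_force: 0.0
```

carry_out --increments '[[[-0.98,-0.03,0.08,0,0,0.43,0],[-0.99,0,0.09,0,0,0.42,0],[-0.98,0.04,0.08,0,0,0.43,0],[-0.98,0.08,0.09,0,0,0.42,0],[-0.98,0.11,0.08,0,0,0.43,0],[-0.97,0.15,0.09,0,0,0.42,0],[-0.97,0.18,0.08,0,0,0.43,0],[-0.96,0.22,0.09,0,0,0.42,0]]]'

```text
time_s: 3.15
tcp_pos: [0.458, 0.2353, 0.207]
orientation: [[-0.403, 0.915, 0.0], [0.915, 0.403, 0.0], [-0.0, 0.0, -1.0]]
ft_force: [-0.4, 0.5, -0.4]
finger_gap: 0.0004
finger_force: 0.0
```

carry_out --increments '[[[-0.95,0.26,0.08,0,0,0.43,0],[-0.94,0.29,0.09,0,0,0.42,0],[-0.93,0.33,0.08,0,0,0.43,0],[-0.92,0.36,0.09,0,0,0.42,0],[-0.9,0.39,0.08,0,0,0.43,0],[-0.89,0.43,0.09,0,0,0.42,0],[-0.87,0.46,0.08,0,0,0.43,0],[-0.86,0.49,0.09,0,0,0.42,0]]]'

```text
time_s: 4.15
tcp_pos: [0.5574, 0.1128, 0.1934]
orientation: [[-0.118, 0.993, 0.0], [0.993, 0.118, 0.0], [0.0, 0.0, -1.0]]
ft_force: [0.7, -0.0, -0.4]
finger_gap: -0.0
finger_force: 0.0
```

carry_out --increments '[[[-0.84,0.52,0.08,0,0,0.43,0],[-0.82,0.56,0.09,0,0,0.42,0],[0,0,0,0,0,0,0],[0,0,0,0,0,0,0]]]'

```text
time_s: 4.65
tcp_pos: [0.5813, 0.0829, 0.1899]
orientation: [[-0.046, 0.999, -0.001], [0.999, 0.046, 0.0], [0.0, -0.001, -1.0]]
ft_force: [0.1, -0.1, -0.5]
finger_gap: 0.0002
finger_force: 0.0
```

```bash
python3 - <<'E'
from rig import optics
import cv2
im,d=optics.get_image("scene"); cv2.imwrite("pics/s1.png",cv2.resize(im[100:270,130:330,::-1],None,fx=3.5,fy=3.5,interpolation=cv2.INTER_CUBIC))
E
```

```text
(no output)
```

View pics/s1.png

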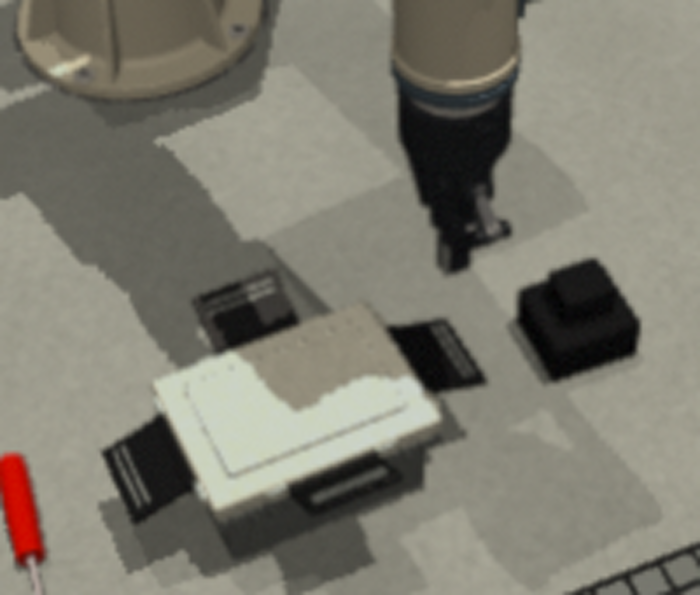

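The closed fingertips (crop 452,255) hang above the left flap (440,350), and the battery (580,320) is clear of them. Pressing down now.

carry_out --increments '[[[0,0,0.81,0,0,0,0],[0,0,0.81,0,0,0,0],[0,0,0.81,0,0,0,0],[0,0,0.81,0,0,0,0]]]'

```text
time_s: 5.2
tcp_pos: [0.5811, 0.083, 0.1237]
orientation: [[-0.047, 0.999, -0.001], [0.999, 0.047, -0.0], [-0.0, -0.001, -1.0]]
ft_force: [-0.5, 0.3, -0.7]
finger_gap: -0.0001
finger_force: 0.0
```

carry_out --increments '[[[0,0,0.36,0,0,0,0],[0,0,0.36,0,0,0,0],[0,0,0.36,0,0,0,0],[0,0,0.36,0,0,0,0]]]'

```text
time_s: 5.7
tcp_pos: [0.5817, 0.083, 0.0963]
orientation: [[-0.046, 0.999, 0.001], [0.999, 0.046, 0.0], [0.0, 0.001, -1.0]]
ft_force: [-0.3, -0.0, 0.3]
finger_gap: -0.0002
finger_force: 0.0
```

carry_out --increments '[[[0,0,0.36,0,0,0,0],[0,0,0.36,0,0,0,0],[0,0,0.36,0,0,0,0],[0,0,0.36,0,0,0,0]]]'

```text
time_s: 6.2
tcp_pos: [0.5815, 0.0831, 0.0672]
orientation: [[-0.046, 0.999, 0.0], [0.999, 0.046, 0.0], [0.0, 0.0, -1.0]]
ft_force: [0.5, 1.2, 1.7]
finger_gap: 0.0004
finger_force: 0.7
```

carry_out --increments '[[[-0.24,0,0.06,0,0,0,0],[-0.24,0,0.06,0,0,0,0],[-0.24,0,0.06,0,0,0,0]]]'

```text
time_s: 6.58
tcp_pos: [0.582, 0.0682, 0.064]
orientation: [[-0.046, 0.999, -0.0], [0.999, 0.046, 0.0], [0.0, -0.0, -1.0]]
ft_force: [-0.6, 2.0, -0.3]
finger_gap: -0.0002
finger_force: 0.9
```

carry_out --increments '[[[-0.24,0,0.06,0,0,0,0]]]'

```text
time_s: 6.7
tcp_pos: [0.5823, 0.0634, 0.0629]
orientation: [[-0.046, 0.999, -0.0], [0.999, 0.046, -0.0], [-0.0, -0.0, -1.0]]
ft_force: [-0.9, 1.3, 1.1]
finger_gap: 0.0003
finger_force: 0.8
```

carry_out --increments '[[[-0.13,0,0,0,0,0,0]]]'

```text
time_s: 6.82
tcp_pos: [0.5824, 0.0616, 0.0628]
orientation: [[-0.045, 0.999, -0.0], [0.999, 0.045, 0.001], [0.001, -0.0, -1.0]]
ft_force: [-0.4, 13.4, -1.8]
finger_gap: 0.0002
finger_force: 6.7
```

carry_out --increments '[[[-0.08,0,0,0,0,0,0]]]'

```text
time_s: 6.95
tcp_pos: [0.5825, 0.0608, 0.0628]
orientation: [[-0.045, 0.999, 0.0], [0.999, 0.045, 0.002], [0.002, 0.0, -1.0]]
ft_force: [-0.9, 12.8, -2.3]
finger_gap: 0.0003
finger_force: 6.5
```

carry_out --increments '[[[-0.05,0,0,0,0,0,0]]]'

```text
time_s: 7.08
tcp_pos: [0.5826, 0.06, 0.0628]
orientation: [[-0.046, 0.999, 0.0], [0.999, 0.046, 0.002], [0.002, 0.0, -1.0]]
ft_force: [-0.2, 13.3, -2.6]
finger_gap: -0.0001
finger_force: 6.5
```

Force has plateaued at 13 N, so the flap is home and the case is only creeping by about 2 mm. Next: back off, lift, and go over to the right side.

```bash
python3 - <<'E'
from plan import *
plan([(0,135,66,90,1),(0,125,150,90,1),(0,-131,150,90,1),(0,-131,125,90,1)])
E
```

```text
7.075 F [-0.2 13.3 -2.6] tcp [0.5826 0.06   0.0628]
[0.67, -0.01, -0.08, 0.0, -0.01, 0.0, 0]
[0.67, 0.0, -0.08, 0.0, -0.01, 0.0, 0]
-- at [0.5812 0.0867 0.0661]
[-0.1, 0.0, -0.84, 0.0, 0.0, 0.0, 0]
[-0.1, 0.0, -0.84, 0.0, 0.0, 0.0, 0]
[-0.1, 0.0, -0.84, 0.0, 0.0, 0.0, 0]
[-0.1, 0.0, -0.84, 0.0, 0.0, 0.0, 0]
[-0.1, 0.0, -0.84, 0.0, 0.0, 0.0, 0]
-- at [0.5816 0.0767 0.1501]
[-0.98, 0.0, 0.0, 0.0, 0.0, 0.0, 0]
[-0.99, 0.0, 0.0, 0.0, 0.0, 0.0, 0]
[-0.98, 0.0, 0.0, 0.0, 0.0, 0.0, 0]
[-0.99, 0.0, 0.0, 0.0, 0.0, 0.0, 0]
[-0.98, 0.0, 0.0, 0.0, 0.0, 0.0, 0]
[-0.99, 0.0, 0.0, 0.0, 0.0, 0.0, 0]
[-0.98, 0.0, 0.0, 0.0, 0.0, 0.0, 0]
[-0.99, 0.0, 0.0, 0.0, 0.0, 0.0, 0]
[-0.98, 0.0, 0.0, 0.0, 0.0, 0.0, 0]
[-0.99, 0.0, 0.0, 0.0, 0.0, 0.0, 0]
[-0.98, 0.0, 0.0, 0.0, 0.0, 0.0, 0]
[-0.99, 0.0, 0.0, 0.0, 0.0, 0.0, 0]
[-0.98, 0.0, 0.0, 0.0, 0.0, 0.0, 0]
-- at [ 0.5933 -0.179   0.15  ]
[0.0, 0.0, 0.62, 0.0, 0.0, 0.0, 0]
[0.0, 0.0, 0.63, 0.0, 0.0, 0.0, 0]
-- at [ 0.5933 -0.179   0.125 ]
```

carry_out --increments '[[[0.7,0,-0.08,0,0,0,0],[0.7,0,-0.08,0,0,0,0],[-0.1,0,-0.84,0,0,0,0],[-0.1,0,-0.84,0,0,0,0],[-0.1,0,-0.84,0,0,0,0],[-0.1,0,-0.84,0,0,0,0],[-0.1,0,-0.84,0,0,0,0]]]'

```text
time_s: 7.95
tcp_pos: [0.5818, 0.0762, 0.1515]
orientation: [[-0.046, 0.999, 0.0], [0.999, 0.046, 0.0], [0.0, 0.0, -1.0]]
ft_force: [-1.3, 0.7, 0.7]
finger_gap: -0.0004
finger_force: 0.0
```

carry_out --increments '[[[-0.98,0,0,0,0,0,0],[-0.98,0,0,0,0,0,0],[-0.98,0,0,0,0,0,0],[-0.98,0,0,0,0,0,0],[-0.98,0,0,0,0,0,0],[-0.98,0,0,0,0,0,0],[-0.98,0,0,0,0,0,0]]]'

```text
time_s: 8.82
tcp_pos: [0.5882, -0.0618, 0.1501]
orientation: [[-0.046, 0.999, -0.0], [0.999, 0.046, -0.0], [-0.0, -0.0, -1.0]]
ft_force: [0.1, 0.1, -0.1]
finger_gap: 0.0
finger_force: 0.0
```

carry_out --increments '[[[-0.98,0,0,0,0,0,0],[-0.98,0,0,0,0,0,0],[-0.98,0,0,0,0,0,0],[-0.98,0,0,0,0,0,0],[-0.98,0,0,0,0,0,0],[-0.98,0,0,0,0,0,0],[0,0,0.62,0,0,0,0],[0,0,0.62,0,0,0,0]]]'

```text
time_s: 9.82
tcp_pos: [0.5933, -0.1777, 0.1242]
orientation: [[-0.046, 0.999, -0.001], [0.999, 0.046, 0.0], [0.0, -0.001, -1.0]]
ft_force: [-0.5, 0.1, -0.5]
finger_gap: 0.0
finger_force: 0.0
```

carry_out --increments '[[[0,0,0.36,0,0,0,0],[0,0,0.36,0,0,0,0],[0,0,0.36,0,0,0,0],[0,0,0.36,0,0,0,0]]]'

```text
time_s: 10.32
tcp_pos: [0.5937, -0.1778, 0.0961]
orientation: [[-0.047, 0.999, 0.0], [0.999, 0.047, -0.0], [-0.0, 0.0, -1.0]]
ft_force: [0.7, -0.2, -0.3]
finger_gap: -0.0002
finger_force: 0.0
```

carry_out --increments '[[[0,0,0.36,0,0,0,0],[0,0,0.36,0,0,0,0],[0,0,0.36,0,0,0,0],[0,0,0.36,0,0,0,0]]]'

```text
time_s: 10.82
tcp_pos: [0.5937, -0.178, 0.0673]
orientation: [[-0.046, 0.999, 0.0], [0.999, 0.046, -0.0], [-0.0, 0.0, -1.0]]
ft_force: [-0.0, -0.2, 1.4]
finger_gap: -0.0
finger_force: 0.7
```

carry_out --increments '[[[0.24,0,0.06,0,0,0,0],[0.24,0,0.06,0,0,0,0],[0.24,0,0.06,0,0,0,0]]]'

```text
time_s: 11.2
tcp_pos: [0.5928, -0.1632, 0.064]
orientation: [[-0.047, 0.999, -0.0], [0.999, 0.047, -0.0], [-0.0, -0.0, -1.0]]
ft_force: [0.2, -1.6, -2.2]
finger_gap: -0.0003
finger_force: 0.9
```

carry_out --increments '[[[0.15,0,0.06,0,0,0,0]]]'

```text
time_s: 11.32
tcp_pos: [0.5928, -0.1601, 0.063]
orientation: [[-0.047, 0.999, 0.0], [0.999, 0.047, 0.0], [0.0, 0.0, -1.0]]
ft_force: [-0.6, -1.1, 1.1]
finger_gap: -0.0
finger_force: 0.8
```

carry_out --increments '[[[0.12,0,0,0,0,0,0]]]'

```text
time_s: 11.45
tcp_pos: [0.5927, -0.1579, 0.0629]
orientation: [[-0.047, 0.999, 0.0], [0.999, 0.047, -0.0], [-0.0, 0.0, -1.0]]
ft_force: [-0.3, -1.3, -1.7]
finger_gap: 0.0
finger_force: 0.9
```

carry_out --increments '[[[0.08,0,0,0,0,0,0]]]'

```text
time_s: 11.58
tcp_pos: [0.5927, -0.1575, 0.0629]
orientation: [[-0.048, 0.999, 0.0], [0.999, 0.048, -0.002], [-0.002, 0.0, -1.0]]
ft_force: [-0.9, -13.2, -2.8]
finger_gap: -0.0
finger_force: 6.3
```

```bash
python3 - <<'E'
from plan import *
plan([(0,-135,66,90,1),(0,-125,155,90,1),(107,0,155,180,1),(107,0,140,180,1)])
E
```

```text
11.575 F [ -0.9 -13.2  -2.8] tcp [ 0.5927 -0.1575  0.0629]
[-0.64, -0.01, -0.08, 0.0, 0.01, 0.01, 0]
[-0.64, -0.01, -0.07, 0.0, 0.01, 0.01, 0]
-- at [ 0.5936 -0.1831  0.066 ]
[0.1, 0.0, -0.89, 0.0, 0.0, 0.0, 0]
[0.1, 0.0, -0.89, 0.0, 0.0, 0.0, 0]
[0.1, 0.0, -0.89, 0.0, 0.0, 0.0, 0]
[0.1, 0.0, -0.89, 0.0, 0.0, 0.0, 0]
[0.1, 0.0, -0.89, 0.0, 0.0, 0.0, 0]
-- at [ 0.5931 -0.1731  0.155 ]
[0.33, 0.28, 0.0, 0.0, 0.0, -0.95, 0]
[0.3, 0.31, 0.0, 0.0, 0.0, -0.95, 0]
[0.28, 0.33, 0.0, 0.0, 0.0, -0.95, 0]
[0.25, 0.35, 0.0, 0.0, 0.0, -0.95, 0]
[0.22, 0.37, 0.0, 0.0, 0.0, -0.95, 0]
[0.19, 0.39, 0.0, 0.0, 0.0, -0.95, 0]
[0.15, 0.41, 0.0, 0.0, 0.0, -0.95, 0]
[0.12, 0.42, 0.0, 0.0, 0.0, -0.95, 0]
[0.09, 0.42, 0.0, 0.0, 0.0, -0.95, 0]
[0.05, 0.43, 0.0, 0.0, 0.0, -0.95, 0]
[0.01, 0.43, 0.0, 0.0, 0.0, -0.94, 0]
[-0.02, 0.43, 0.0, 0.0, 0.0, -0.95, 0]
[-0.06, 0.43, 0.0, 0.0, 0.0, -0.94, 0]
[-0.09, 0.42, 0.0, 0.0, 0.0, -0.95, 0]
[-0.13, 0.42, 0.0, 0.0, 0.0, -0.94, 0]
[-0.16, 0.4, 0.0, 0.0, 0.0, -0.95, 0]
[-0.19, 0.39, 0.0, 0.0, 0.0, -0.94, 0]
[-0.22, 0.37, 0.0, 0.0, 0.0, -0.95, 0]
[-0.26, 0.36, 0.0, 0.0, 0.0, -0.94, 0]
-- at [ 0.6943 -0.0432  0.155 ]
[0.0, 0.0, 0.75, 0.0, 0.0, 0.0, 0]
-- at [ 0.6943 -0.0432  0.14  ]
```

carry_out --increments '[[[-0.66,0,-0.08,0,0,0,0],[-0.66,0,-0.08,0,0,0,0],[0.1,0,-1,0,0,0,0],[0.1,0,-1,0,0,0,0],[0.1,0,-1,0,0,0,0],[0.1,0,-1,0,0,0,0],[0.1,0,-1,0,0,0,0]]]'

```text
time_s: 12.45
tcp_pos: [0.5935, -0.1726, 0.1678]
orientation: [[-0.047, 0.999, 0.001], [0.999, 0.047, -0.0], [-0.0, 0.001, -1.0]]
ft_force: [0.2, -0.4, -0.5]
finger_gap: 0.0001
finger_force: 0.0
```

carry_out --increments '[[[0.33,0.28,0,0,0,-0.95,0],[0.3,0.31,0,0,0,-0.95,0],[0.28,0.33,0,0,0,-0.95,0],[0.25,0.35,0,0,0,-0.95,0],[0.22,0.37,0,0,0,-0.95,0],[0.19,0.39,0,0,0,-0.95,0],[0.15,0.41,0,0,0,-0.95,0],[0.12,0.42,0,0,0,-0.95,0]]]'

```text
time_s: 13.45
tcp_pos: [0.6362, -0.1178, 0.1669]
orientation: [[-0.654, 0.757, 0.0], [0.757, 0.654, 0.0], [-0.0, 0.0, -1.0]]
ft_force: [0.1, -1.1, 0.2]
finger_gap: 0.0002
finger_force: 0.0
```

carry_out --increments '[[[0.09,0.42,0,0,0,-0.95,0],[0.05,0.43,0,0,0,-0.95,0],[0.01,0.43,0,0,0,-0.95,0],[-0.02,0.43,0,0,0,-0.95,0],[-0.06,0.43,0,0,0,-0.95,0],[-0.09,0.42,0,0,0,-0.95,0],[-0.13,0.42,0,0,0,-0.95,0],[-0.16,0.4,0,0,0,-0.95,0]]]'

```text
time_s: 14.45
tcp_pos: [0.6786, -0.0633, 0.1669]
orientation: [[-0.981, 0.194, 0.0], [0.194, 0.981, 0.0], [-0.0, 0.0, -1.0]]
ft_force: [0.1, 0.9, -0.3]
finger_gap: 0.0001
finger_force: 0.0
```

carry_out --increments '[[[-0.19,0.39,0,0,0,-0.94,0],[-0.22,0.37,0,0,0,-0.94,0],[-0.26,0.36,0,0,0,-0.94,0],[0,0,0,0,0,0,0]]]'

```text
time_s: 14.95
tcp_pos: [0.6946, -0.0424, 0.1667]
orientation: [[-0.999, -0.048, 0.0], [-0.048, 0.999, 0.0], [-0.0, 0.0, -1.0]]
ft_force: [-0.6, -0.5, 0.7]
finger_gap: -0.0003
finger_force: 0.0
```

```bash
python3 - <<'E'
from plan import *
plan([(107,0,140,180,1),(107,0,68,180,.4),(92,0,62,180,.25)])
from rig import optics
import cv2
im,d=optics.get_image("scene"); cv2.imwrite("pics/s2.png",cv2.resize(im[100:270,130:330,::-1],None,fx=3.5,fy=3.5,interpolation=cv2.INTER_CUBIC))
E
```

```text
14.95 F [-0.6 -0.5  0.7] tcp [ 0.6946 -0.0424  0.1667]
[0.01, -0.02, 0.67, 0.0, 0.0, 0.01, 0]
[0.01, -0.02, 0.67, 0.0, 0.0, 0.02, 0]
-- at [ 0.6943 -0.0432  0.1399]
[0.0, 0.0, 0.4, 0.0, 0.0, 0.0, 0]
[0.0, 0.0, 0.4, 0.0, 0.0, 0.0, 0]
[0.0, 0.0, 0.4, 0.0, 0.0, 0.0, 0]
[0.0, 0.0, 0.4, 0.0, 0.0, 0.0, 0]
[0.0, 0.0, 0.4, 0.0, 0.0, 0.0, 0]
[0.0, 0.0, 0.4, 0.0, 0.0, 0.0, 0]
[0.0, 0.0, 0.4, 0.0, 0.0, 0.0, 0]
[0.0, 0.0, 0.4, 0.0, 0.0, 0.0, 0]
[0.01, 0.0, 0.4, 0.0, 0.0, 0.0, 0]
-- at [ 0.6941 -0.0432  0.0679]
[0.19, 0.0, 0.07, 0.0, 0.0, 0.0, 0]
[0.19, 0.0, 0.08, 0.0, 0.0, 0.0, 0]
[0.18, 0.0, 0.07, 0.0, 0.0, 0.0, 0]
[0.19, 0.0, 0.08, 0.0, 0.0, 0.0, 0]
-- at [ 0.6791 -0.0439  0.0619]
```

View pics/s2.png

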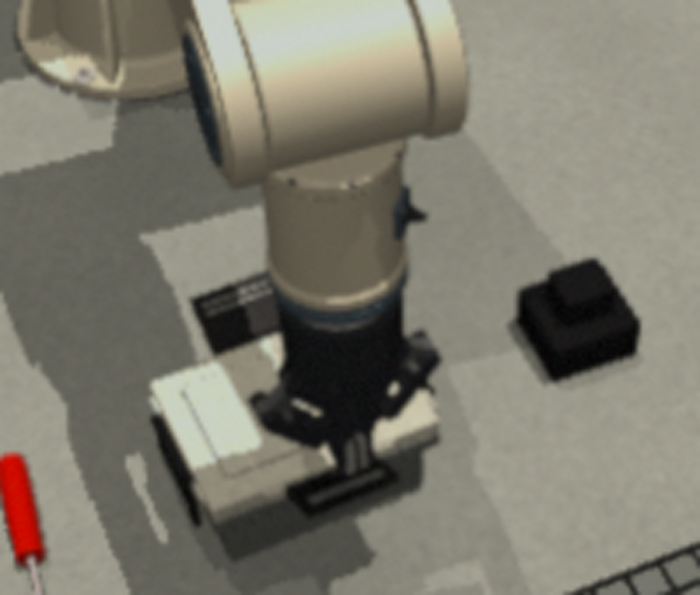

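The left and right flaps are down, with the right one visible flat at (178,460). The fingertips (355,460) are over the raised back flap (345,485).

carry_out --increments '[[[0,0,0.65,0,0,0,0],[0,0,0.65,0,0,0,0],[0,0,0.4,0,0,0,0],[0,0,0.4,0,0,0,0],[0,0,0.4,0,0,0,0]]]'

```text
time_s: 15.62
tcp_pos: [0.6947, -0.043, 0.1158]
orientation: [[-0.999, -0.048, 0.001], [-0.048, 0.999, -0.0], [-0.001, -0.0, -1.0]]
ft_force: [-0.1, -0.2, 0.7]
finger_gap: 0.0002
finger_force: 0.6
```

carry_out --increments '[[[0,0,0.4,0,0,0,0],[0,0,0.4,0,0,0,0],[0,0,0.4,0,0,0,0]]]'

```text
time_s: 16.0
tcp_pos: [0.694, -0.043, 0.0915]
orientation: [[-0.999, -0.048, -0.001], [-0.048, 0.999, -0.0], [0.001, 0.0, -1.0]]
ft_force: [-0.3, 0.2, 3.9]
finger_gap: -0.0003
finger_force: 1.0
```

carry_out --increments '[[[0,0,0.4,0,0,0,0],[0,0,0.4,0,0,0,0],[0,0,0.4,0,0,0,0]]]'

```text
time_s: 16.38
tcp_pos: [0.6945, -0.043, 0.0675]
orientation: [[-0.999, -0.048, 0.0], [-0.048, 0.999, -0.0], [-0.0, -0.0, -1.0]]
ft_force: [0.0, -0.2, 2.3]
finger_gap: -0.0001
finger_force: 0.6
```

carry_out --increments '[[[0.24,0,0.08,0,0,0,0],[0.24,0,0.08,0,0,0,0],[0.24,0,0.08,0,0,0,0]]]'

```text
time_s: 16.75
tcp_pos: [0.6798, -0.0437, 0.0634]
orientation: [[-0.999, -0.048, 0.001], [-0.048, 0.999, -0.0], [-0.001, -0.0, -1.0]]
ft_force: [1.1, 0.1, 0.1]
finger_gap: -0.0003
finger_force: 0.9
```

carry_out --increments '[[[0.24,0,0,0,0,0,0]]]'

```text
time_s: 16.88
tcp_pos: [0.6748, -0.0439, 0.0633]
orientation: [[-0.999, -0.048, 0.0], [-0.048, 0.999, 0.0], [-0.0, -0.0, -1.0]]
ft_force: [1.7, 0.2, -1.4]
finger_gap: -0.0002
finger_force: 0.9
```

Contact is expected at x ≈ 0.672.

carry_out --increments '[[[0.14,0,0,0,0,0,0]]]'

```text
time_s: 17.0
tcp_pos: [0.672, -0.0441, 0.0634]
orientation: [[-0.999, -0.048, -0.0], [-0.048, 0.999, -0.0], [0.0, -0.0, -1.0]]
ft_force: [1.9, 0.9, -1.7]
finger_gap: -0.0002
finger_force: 0.9
```

carry_out --increments '[[[0.08,0,0,0,0,0,0]]]'

```text
time_s: 17.12
tcp_pos: [0.6706, -0.0441, 0.0634]
orientation: [[-0.999, -0.048, 0.0], [-0.048, 0.999, 0.0], [-0.0, 0.0, -1.0]]
ft_force: [1.8, 0.9, -1.4]
finger_gap: -0.0001
finger_force: 0.9
```

carry_out --increments '[[[0.06,0,0,0,0,0,0]]]'

```text
time_s: 17.25
tcp_pos: [0.6704, -0.0441, 0.0635]
orientation: [[-0.999, -0.048, 0.002], [-0.048, 0.999, 0.0], [-0.002, -0.0, -1.0]]
ft_force: [7.9, 0.4, -5.1]
finger_gap: 0.0002
finger_force: 3.5
```

```bash
python3 - <<'E'
from plan import *
plan([(110,0,66,180,1),(100,0,170,180,1),(-107,0,170,180,1),(-107,0,140,180,1)])
E
```

```text
17.25 F [ 7.9  0.4 -5.1] tcp [ 0.6704 -0.0441  0.0635]
[-0.67, -0.01, -0.06, 0.0, 0.01, 0.01, 0]
[-0.67, 0.0, -0.07, 0.0, 0.01, 0.01, 0]
-- at [ 0.6971 -0.043   0.0661]
[0.08, 0.0, -0.87, 0.0, 0.0, 0.0, 0]
[0.08, 0.0, -0.87, 0.0, 0.0, 0.0, 0]
[0.08, 0.0, -0.86, 0.0, 0.0, 0.0, 0]
[0.09, 0.0, -0.87, 0.0, 0.0, 0.0, 0]
[0.08, 0.0, -0.86, 0.0, 0.0, 0.0, 0]
[0.09, 0.0, -0.87, 0.0, 0.0, 0.0, 0]
-- at [ 0.6871 -0.0435  0.1701]
[0.94, 0.0, 0.0, 0.0, 0.0, 0.0, 0]
[0.94, 0.0, 0.0, 0.0, 0.0, 0.0, 0]
[0.94, 0.0, 0.0, 0.0, 0.0, 0.0, 0]
[0.94, 0.0, 0.0, 0.0, 0.0, 0.0, 0]
[0.94, 0.0, 0.0, 0.0, 0.0, 0.0, 0]
[0.94, 0.0, 0.0, 0.0, 0.0, 0.0, 0]
[0.94, 0.0, 0.0, 0.0, 0.0, 0.0, 0]
[0.94, 0.0, 0.0, 0.0, 0.0, 0.0, 0]
[0.94, 0.0, 0.0, 0.0, 0.0, 0.0, 0]
[0.94, 0.0, 0.0, 0.0, 0.0, 0.0, 0]
[0.95, 0.0, 0.0, 0.0, 0.0, 0.0, 0]
-- at [ 0.4804 -0.0531  0.1701]
[0.0, 0.0, 0.75, 0.0, 0.0, 0.0, 0]
[0.0, 0.0, 0.75, 0.0, 0.0, 0.0, 0]
-- at [ 0.4804 -0.0531  0.1401]
```

carry_out --increments '[[[0.08,0,0,0,0,0,0]]]'

```text
time_s: 17.38
tcp_pos: [0.6701, -0.0441, 0.0638]
orientation: [[-0.999, -0.048, 0.005], [-0.048, 0.999, -0.0], [-0.005, -0.0, -1.0]]
ft_force: [10.4, 1.0, -3.6]
finger_gap: -0.0
finger_force: 5.4
```

carry_out --increments '[[[-0.75,0,-0.06,0,0,0,0],[-0.75,0,-0.06,0,0,0,0],[0.08,0,-0.87,0,0,0,0],[0.08,0,-0.87,0,0,0,0],[0.08,0,-0.87,0,0,0,0],[0.08,0,-0.87,0,0,0,0],[0.08,0,-0.87,0,0,0,0],[0.08,0,-0.87,0,0,0,0]]]'

```text
time_s: 18.38
tcp_pos: [0.6882, -0.0433, 0.1715]
orientation: [[-0.999, -0.048, 0.0], [-0.048, 0.999, 0.0], [-0.0, 0.0, -1.0]]
ft_force: [0.1, -0.8, 0.2]
finger_gap: -0.0001
finger_force: 0.0
```

carry_out --increments '[[[0.94,0,0,0,0,0,0],[0.94,0,0,0,0,0,0],[0.94,0,0,0,0,0,0],[0.94,0,0,0,0,0,0],[0.94,0,0,0,0,0,0],[0.94,0,0,0,0,0,0]]]'

```text
time_s: 19.12
tcp_pos: [0.5751, -0.0487, 0.1707]
orientation: [[-0.999, -0.048, 0.0], [-0.048, 0.999, -0.0], [-0.0, -0.0, -1.0]]
ft_force: [0.0, -0.1, -0.4]
finger_gap: -0.0
finger_force: 0.0
```

carry_out --increments '[[[0.94,0,0,0,0,0,0],[0.94,0,0,0,0,0,0],[0.94,0,0,0,0,0,0],[0.94,0,0,0,0,0,0],[0.94,0,0,0,0,0,0],[0,0,0,0,0,0,0]]]'

```text
time_s: 19.88
tcp_pos: [0.4809, -0.0532, 0.1705]
orientation: [[-0.999, -0.048, -0.0], [-0.048, 0.999, 0.0], [0.0, 0.0, -1.0]]
ft_force: [0.1, -0.1, -0.1]
finger_gap: -0.0
finger_force: 0.0
```

carry_out --increments '[[[0,0,0.75,0,0,0,0],[0,0,0.75,0,0,0,0],[0,0,0.4,0,0,0,0],[0,0,0.4,0,0,0,0],[0,0,0.4,0,0,0,0]]]'

```text
time_s: 20.5
tcp_pos: [0.4819, -0.0532, 0.1155]
orientation: [[-0.999, -0.048, -0.0], [-0.048, 0.999, -0.0], [0.0, -0.0, -1.0]]
ft_force: [-0.4, 0.6, 1.5]
finger_gap: -0.0001
finger_force: 0.7
```

carry_out --increments '[[[0,0,0.4,0,0,0,0],[0,0,0.4,0,0,0,0],[0,0,0.4,0,0,0,0]]]'

```text
time_s: 20.88
tcp_pos: [0.4824, -0.0533, 0.0918]
orientation: [[-0.999, -0.048, 0.001], [-0.048, 0.999, -0.0], [-0.001, -0.0, -1.0]]
ft_force: [1.2, 0.5, 3.7]
finger_gap: 0.0002
finger_force: 1.1
```

carry_out --increments '[[[0,0,0.4,0,0,0,0],[0,0,0.4,0,0,0,0],[0,0,0.4,0,0,0,0]]]'

```text
time_s: 21.25
tcp_pos: [0.4816, -0.0532, 0.0675]
orientation: [[-0.999, -0.048, -0.0], [-0.048, 0.999, 0.0], [0.0, 0.0, -1.0]]
ft_force: [-0.1, 0.4, 2.2]
finger_gap: 0.0002
finger_force: 0.7
```

carry_out --increments '[[[-0.24,0,0.08,0,0,0,0],[-0.24,0,0.08,0,0,0,0],[-0.24,0,0.08,0,0,0,0]]]'

```text
time_s: 21.62
tcp_pos: [0.4964, -0.0525, 0.0631]
orientation: [[-0.999, -0.048, -0.0], [-0.048, 0.999, 0.0], [0.0, 0.0, -1.0]]
ft_force: [-1.4, 0.2, -1.7]
finger_gap: -0.0
finger_force: 0.9
```

carry_out --increments '[[[-0.2,0,0,0,0,0,0]]]'

```text
time_s: 21.75
tcp_pos: [0.5005, -0.0523, 0.0632]
orientation: [[-0.999, -0.048, -0.0], [-0.048, 0.999, 0.0], [0.0, 0.0, -1.0]]
ft_force: [-2.4, 0.0, -2.1]
finger_gap: 0.0002
finger_force: 0.9
```

carry_out --increments '[[[-0.12,0,0,0,0,0,0]]]'

```text
time_s: 21.88
tcp_pos: [0.5027, -0.0522, 0.0633]
orientation: [[-0.999, -0.048, -0.0], [-0.048, 0.999, -0.0], [0.0, -0.0, -1.0]]
ft_force: [-8.7, -0.4, 1.5]
finger_gap: 0.0001
finger_force: 4.3
```

carry_out --increments '[[[-0.08,0,0,0,0,0,0]]]'

```text
time_s: 22.0
tcp_pos: [0.5027, -0.0522, 0.0632]
orientation: [[-0.999, -0.048, -0.003], [-0.048, 0.999, -0.0], [0.003, 0.0, -1.0]]
ft_force: [-10.6, -1.4, 9.0]
finger_gap: -0.0
finger_force: 5.7
```

carry_out --increments '[[[-0.06,0,0,0,0,0,0]]]'

```text
time_s: 22.12
tcp_pos: [0.5027, -0.0522, 0.0631]
orientation: [[-0.999, -0.049, -0.005], [-0.049, 0.999, -0.0], [0.005, 0.0, -1.0]]
ft_force: [-14.4, -1.7, 10.7]
finger_gap: -0.0002
finger_force: 7.3
```

Flap home. Retreat, lift, and look.

carry_out --increments '[[[0.8,0,-0.06,0,0,0,0],[0.8,0,-0.06,0,0,0,0],[0.8,0,-0.5,0,0,0,0],[0.8,0,-0.9,0,0,0,0],[0.8,0,-0.9,0,0,0,0],[0.8,0,-0.9,0,0,0,0],[0.8,0,-0.9,0,0,0,0],[0.8,0,-0.9,0,0,0,0]]]'

```text
time_s: 23.12
tcp_pos: [0.3765, -0.0583, 0.1668]
orientation: [[-0.999, -0.048, 0.001], [-0.048, 0.999, -0.0], [-0.001, -0.0, -1.0]]
ft_force: [0.2, -0.7, 1.0]
finger_gap: -0.0
finger_force: 0.0
```

```bash
python3 - <<'E'
from h import *
P,im,c,a=measure()
top=cv2.resize(im[120:270,160:400,::-1],None,fx=3,fy=3,interpolation=cv2.INTER_CUBIC)
s,_=optics.get_image("scene"); s=cv2.resize(s[160:270,120:330,::-1],(720,377),interpolation=cv2.INTER_CUBIC)
cv2.imwrite("pics/end.png",cv2.resize(np.vstack([top,s]),None,fx=.7,fy=.7))
E
```

```text
rect ((587.276611328125, -50.07917022705078), (135.33091735839844, 187.60067749023438), 2.7699315547943115) centre [ 0.5873 -0.0501] yaw deg 2.77 lid z 0.0943
front 84 s -2..5 z 84..93 slope ang 1.22
back 76 s -2..5 z 83..94 slope ang 1.36
left 86 s -2..5 z 82..92 slope ang 1.22
right 80 s -2..5 z 84..94 slope ang 1.37
```

View pics/end.png

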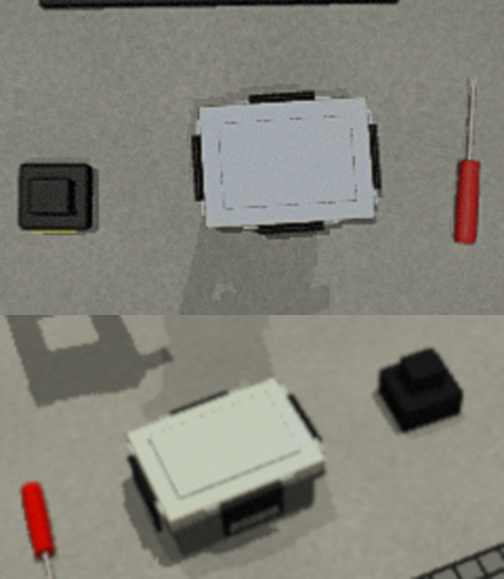

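All four flaps show only as thin black strips on the case's sides: top crop (282,97), (290,227), (197,167), (375,157). They stand out no more than 5 mm. The case moved 2 mm, and the battery (55,197) and screwdriver (468,160) look untouched.

```bash
python3 -c "
from rig import close_job; print(close_job())"
```

```text
the job is handed in; nothing more can be done
None
```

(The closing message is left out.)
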